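# Get the rolling pin out of the utensil box

## Task

The rolling pin lies in the low wooden utensil box and is longer than the opening in the box's fixed top: slide it under the covered end, tip its other end up through the opening and draw it out slantwise without forcing it. Finish while still holding the pin in the gripper, motionless, with the whole of it a good hand's breadth (about 10 cm) higher than the top of the box; do not put it down or let go. Leave the tape roll, mug and spice jar where they stand.

Things in the scene. Friction and masses are not known exactly. Their poses are not given: they have to be found in the camera images.
- utensil_box: wooden box fixed to the worktop, outside 301 x 146 x 92 mm high; origin: centre of its underside, x along its length, z up. All walls, floor and top 8 mm thick; inside x -142.5 to 142.5, y -65 to 65, z 8 to 84 mm. Its fixed top closes it except for the opening (see point opening): the -x end is covered for 110 mm, the +x end by a lip of only 25 mm
- opening (a point): centre of the rectangular opening, level with the outside of the top (z 92 mm), axes as the box; the opening spans x -32.5 to 117.5 and y -62 to 62 mm in the box's frame
- rolling_pin: light wooden rolling pin, about 0.12 kg, 230 mm long: barrel 150 mm long, 28 mm thick, a fixed handle at each end, 40 mm long, up to 16 mm thick; origin in the middle of its axis, x along it, at the start within 5 degrees of the box's x. It starts lying on the box's floor (axis 14 mm above the floor), +x end under the lip, -x end under the cover. It can roll
- pin_end_a (a point): centre of the end face of the pin's -x handle, the end under the covered part of the box; 115 mm from the pin's origin
- pin_end_b (a point): centre of the end face of the pin's +x handle, which starts under the lip; 115 mm from the pin's origin
- tape_roll: bystander: roll of brown tape lying flat, 98 mm across, 25 mm high; origin under its centre
- mug_b: bystander: pale mug with a handle, 78 x 110 mm, 97 mm high; origin under its centre
- spice_c: bystander: spice jar with a black cap, 40 mm across, 105 mm high; origin under its centre

How it is judged (in metres and radians):
On the way:
1. one end of the pin is up above the box's top while the other end is still inside the box (((height (world z) of pin_end_b above 0.095 m and height (world z) of pin_end_a below 0.084 m) or (height (world z) of pin_end_a above 0.095 m and height (world z) of pin_end_b below 0.084 m))), for 0.1 s.
At the end, for the whole second after the job is handed in: The pin is held by the fingers (contact over 1 N), both its ends at least 60 mm above the box's top (z over 152 mm), still (under 0.03 m/s and 0.2 rad/s), touching neither the box nor a bystander; the three bystanders are within 30 mm of where they stood (height (world z) of each of pin_end_a, pin_end_b above 0.152 m and contact force between rolling_pin and the fingers above 1 N and contact force between rolling_pin and utensil_box below 0.1 N and linear speed of rolling_pin below 0.03 m/s and angular speed of rolling_pin below 0.2 rad/s and contact force between rolling_pin and tape_roll below 0.1 N and contact force between rolling_pin and mug_b below 0.1 N and contact force between rolling_pin and spice_c below 0.1 N and distance of each of tape_roll, mug_b, spice_c from where it was at the start of the episode below 0.03 m); the arm keeps its last pose, push and grip.
It fails at once if the pin is forced against the box with more than 45 N (contact force between rolling_pin and utensil_box above 45 N).
It fails at once if the tape roll, mug or spice jar is shifted by more than 30 mm or knocked over (distance of any of tape_roll, mug_b, spice_c from where it was at the start of the episode above 0.03 m or angle between any of tape_roll, mug_b, spice_c's own z axis and vertical above 0.4 rad).
It also fails if it takes over 35 s, if anything falls off the work surface, if the arm or the gripper's body presses on something with over 40 N, if the wrist force passes 120 N, or if a joint passes its speed limit or range.

## Robot

A 6-joint arm with a two-finger parallel gripper is mounted at the origin on a cart in front of the work surface, level with it; the furniture and walls round the work are solid. World frame = base frame: x ahead of the robot, y to its left, z up, the work surface at z = 0. Lengths are in mm, angles in degrees, forces in N, time in s.
With the tool pointing down it reaches from about 300 to 850 mm from the base axis. Payload 4.2 kg.
Tool frame: the origin (TCP) lies between the finger pads; the fingertips stand 14 mm ahead of it and the grasp point (between the pads) lies 5 mm behind it; z points along the fingers, y is the line along which they close (so a half turn about z gives the same grasp; the last joint's range is limited). The gripper opens to 91 mm and grips with 3 to 60 N. Pads are 32 mm wide; open, the fingers measure 118 mm over their backs; the gripper's body (76 mm by 178 mm) begins 60 mm behind the grasp point.
Start: joints at [-66.921, 18.312, 89.639, -0, 72.044, -1.146], TCP at [235.937, -524.383, 207.576] pointing down, gripper open.
Joint ranges: [-177.97, 177.97], [-48.28, 115.42], [12.27, 149.76], [-77.06, 257.06], [2.81, 150.46], [-146.56, 146.56]. Speed limits (degrees/s): [147.25, 147.25, 180, 180, 180, 180].

## Interface

Orientations are given as [roll, pitch, yaw] about the fixed x, y, z axes, in that order (R = Rz(yaw) Ry(pitch) Rx(roll)).
In Python, from workcell import * gives the robot as it stands. The module is installed in compiled form; this text tells all that it offers.
- The arm moves only by the tool send_rows, never from a script. Its argument "deltas" is a list of rows, each a list of 2 entries, a list of its own where there are three numbers: the shift along the tool's x, y, z normalised to -1 to 1, where 1 is 0.5 m, then the turn, a rotation vector about the tool's x, y, z normalised to -1 to 1, where 1 is 0.5 rad. A call has 1 to 10 rows; each row shifts and turns the commanded pose from where the row before left it, along the tool's axes as they then stand; what a row does not reach is not made up. A row lasts 1/10 s, in which the tool goes at most 50 mm and 8.59 degrees, less where a joint would pass 70% of its speed; a pose out of reach is approached as far as the arm can. A call with a number of a shift or a turn outside -1 to 1 is refused whole. A call with a gripper value outside its range is refused whole. "grip" is the closure, from 0 (fully open) to 1 (shut), set as the call begins (left out, the last holds). The fingers move at their own pace and stop on an object; "grip_force" is the grip in N (left out, the last holds). Time passes only in rows, so rows that do not move let the fingers close. It gives the time, the measured TCP pose, the force, the opening and the grip force at its end, in the units of the state.
- state(): the state, without advancing time (a new reading comes with each control period).
- grab_frame(name): name is "side" or "top"; returns the picture (400x640x3 uint8, red, green, blue); there is no depth.
- calibration(name): a dict with "mtx" (3x3 intrinsics, pixels), "R" (3x3) and "t" (3): a world point X has camera coordinates R X + t. Camera axes: x right, y down, z forward; pixel columns grow to the right and rows downward; lengths in mm; the calibration is good to about 2 mm. A picture is of the moment at which its call begins. calibration takes no time and is no camera call.
- job_done(): hands the job in; it is judged then, once.
Trained networks look in the newest picture that a camera, given by its name, has taken for a name from the list of things; names that differ only in an ending like _2 or _b are one class to them, and where a whole thing is asked for, a point or a joint stands for the part that bears it (a point fixed in the world has none). Each returns a list of dicts, best first, with "p" (0 to 1); they miss things now and then, are a little off and sometimes report something else, mostly with a low value. They report only what shows in the picture. A call takes as long as a camera call.
- trace(camera, label): "pixels" (400x640 bool, what is visible of it) and "bbox" ([left, top, width, height] in pixels, round what is visible of it).
The state is a dict: "time_s": time; "qpos": joint angles; "qvel": joint speeds; "effort": joint torques, N m; "ee_pos": TCP position; "ee_rot": TCP orientation; "force": force on the tool from outside, world axes, zero at the start; "torque": the same for the moment, N m; "gripper_width": finger opening in mm; "gripper_force": force on a finger pad.
Only numpy, scipy, OpenCV 4.12 (cv2) and the standard library are available. Lean on these libraries where they do the work, as an engineer would, in place of code of your own. Each camera call takes 0.05 s, during which the arm holds its last target. There are 200 camera calls.

## Working session

There is one attempt and no reset: what is moved stays moved. The work goes in short steps, Python scripts to look and compute and a tool call to move; the robot and the scene stay as the last step left them, time stands still between calls to the robot, and variables do not carry over. Pictures are saved under pics/ and viewed, at most 10 in all, crops included, and the job is handed in when it is done.

Besides the shell and the picture viewer there is one more tool, called after "Emit:" in YAML: its name, and indented under it one key for each argument. send_rows: Moves the arm, as the interface text tells. Scaled input: -1 to 1 covers 0.5 m each way for a shift and 0.5 rad each way for a turn. Its arguments: {"type":"object","properties":{"deltas":{"type":"array","items":{"type":"array"}},"grip":{"type":"number"},"grip_force":{"type":"number"}},"required":["deltas"]}

```bash
mkdir -p pics; cat > h.py <<'E'
from workcell import *
import numpy as np, cv2
from scipy.spatial.transform import Rotation as Ro
def ray(c,uv):
    k=calibration(c);K,R,t=[np.array(k[a],float) for a in('mtx','R','t')]
    d=R.T@np.linalg.inv(K)@np.array([uv[0],uv[1],1.]);return -R.T@t,d/np.linalg.norm(d)
def onz(c,uv,z):
    o,d=ray(c,uv);return o+d*(z-o[2])/d[2]
def proj(c,X):
    k=calibration(c);K,R,t=[np.array(k[a],float) for a in('mtx','R','t')]
    p=K@(R@np.array(X,float)+t);return p[:2]/p[2]
def tri(uv1,uv2,c1='top',c2='side'):
    o,d=ray(c1,uv1);p,e=ray(c2,uv2)
    s=np.linalg.lstsq(np.c_[d,-e],p-o,rcond=None)[0];a=o+s[0]*d;b=p+s[1]*e
    return (a+b)/2,np.linalg.norm(a-b)
def snap(c,n):
    f=grab_frame(c);cv2.imwrite('pics/'+n,cv2.cvtColor(f,cv2.COLOR_RGB2BGR));return f
E
python3 - <<'E'
from h import *
np.set_printoptions(precision=1,suppress=True)
for c in('top','side'):
    snap(c,c+'0.png'); print(c,ray(c,(320,200)))
    for l in('utensil_box','rolling_pin','tape_roll','mug_b','spice_c','opening'):
        try:
            for r in trace(c,l)[:2]: 
                m=r['pixels'].astype(np.uint8); print(l,r['p'],r['bbox'],m.sum(),cv2.minAreaRect(cv2.findNonZero(m)))
        except Exception as e: print(l,e)
print(state())
E
```

```text
top (array([ 415.3,    1.7, 1148.2]), array([ 0.1, -0. , -1. ]))
utensil_box 0.55 [200.9, 159.2, 126.7, 80.7] 6897 ((263.01629638671875, 198.75149536132812), (62.709659576416016, 122.78829193115234), 76.82744598388672)
rolling_pin 0.85 [250.8, 189.5, 58.6, 20.4] 529 ((280.0540466308594, 196.67568969726562), (10.88117790222168, 57.93492126464844), 72.89727020263672)
tape_roll 0.65 [388.3, 237.7, 41.7, 42.6] 565 ((408.5, 259.5), (37.0, 37.0), 90.0)
mug_b 0.88 [380.7, 124.7, 35.4, 47.6] 1044 ((396.9189147949219, 147.9864959716797), (34.03059005737305, 40.4421501159668), 9.462322235107422)
spice_c 0.61 [251.7, 114.3, 20.0, 26.3] 372 ((261.3500061035156, 126.55001831054688), (26.56313133239746, 16.127614974975586), 71.56504821777344)
opening 0.77 [200.4, 157.1, 125.6, 85.9] 6880 ((262.9747009277344, 198.89044189453125), (62.88570785522461, 123.07311248779297), 77.00537872314453)
side (array([ 519.1, -902.7,  795.8]), array([ 0. ,  0.8, -0.6]))
rolling_pin 0.59 [310.5, 177.0, 17.1, 26.5] 254 ((317.30767822265625, 188.46153259277344), (29.953811645507812, 9.984603881835938), 56.309936523437
[... 424 characters left out ...]
3623962402344)
spice_c 0.87 [384.6, 158.0, 9.2, 41.7] 497 ((388.0411682128906, 178.96469116210938), (14.495638847351074, 36.43083953857422), 4.39870548248291)
opening 0.9 [279.8, 144.9, 87.0, 96.4] 5271 ((323.8003845214844, 188.3807830810547), (103.44202423095703, 65.263916015625), 64.53665161132812)
{'time_s': 0.7, 'qpos': array([-66.9,  18.3,  89.6,  -0. ,  72. ,  -1.1]), 'qvel': array([ 0.1, -0.1,  0.1, -0. , -0. ,  0. ]), 'effort': array([  0. , -41.2, -23.2,   0.1,   0. ,  -0. ]), 'ee_pos': array([ 235.9, -524.4,  207.6]), 'ee_rot': array([180. ,   0. ,  24.2]), 'force': array([ 0. , -0.6, -0.1]), 'torque': array([-0.,  0., -0.]), 'gripper_force': 0.0, 'gripper_width': 90.9694227350541}
```

```bash
python3 - <<'E'
import cv2,numpy as np
a=cv2.imread('pics/top0.png')[90:290,180:440];b=cv2.imread('pics/side0.png')[120:330,200:440]
a=cv2.resize(a,(780,600),interpolation=2);b=cv2.resize(b,(686,600),interpolation=2)
cv2.imwrite('pics/a.png',a);cv2.imwrite('pics/b.png',b)
E
```

```text
(no output)
```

View pics/a.png

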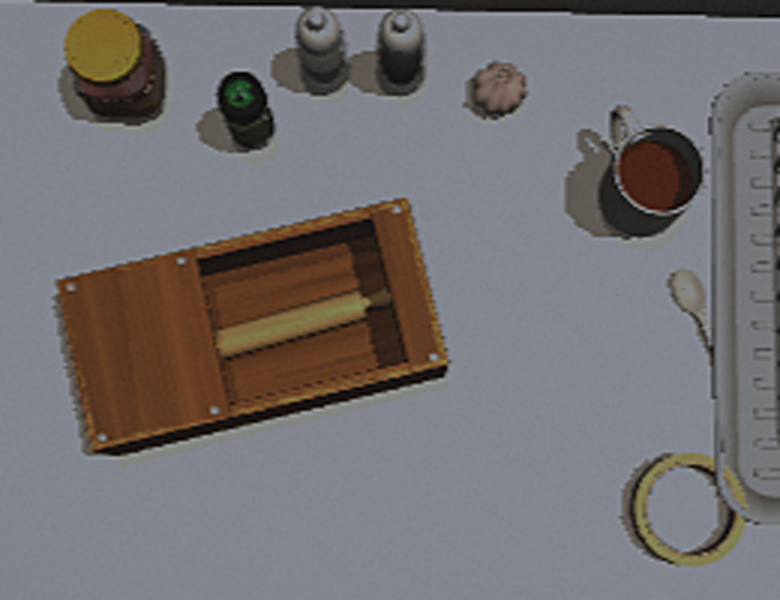

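View pics/b.png

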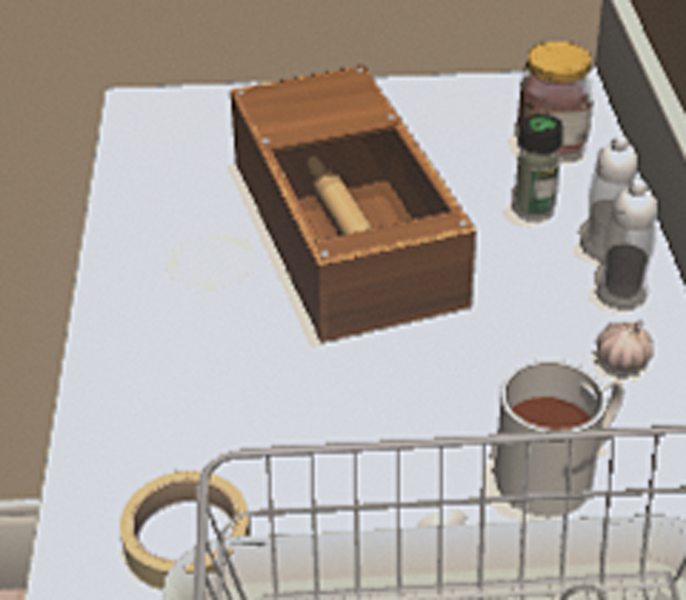

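Top view: the box has its cover on the left and its lip on the right, toward −y. The pin's b handle shows at crop (388,298), and its barrel runs under the cover at (218,345). Side view: the a handle shows under the cover at crop (316,163). All the bystanders are clear of the box.

```bash
python3 - <<'E'
from h import *
from scipy.optimize import least_squares
np.set_printoptions(precision=1,suppress=True)
T=lambda u,v:(u/3+180-.33,v/3+90-.33)
S=lambda u,v:(u/2.857+200-.33,v/2.857+120-.33)
pairs={'+x-y':((445,365),(322,260)),'+x+y':((408,200),(472,228)),'-x-y':((93,447),(235,92)),'-x+y':((57,280),(365,68)),
's1':((397,210),(465,225)),'s2':((433,357),(325,253)),'s3':((181,261),(391,117)),'s4':((214,411),(266,141))}
for k,(a,b) in pairs.items(): print(k,*tri(T(*a),S(*b)))
obs=[]
sg={'+x+y':(1,1),'+x-y':(1,-1),'-x-y':(-1,-1),'-x+y':(-1,1)}
for k,(a,b) in list(pairs.items())[:4]:
    # side view of top: left is -xworld
    obs.append((k,a,b))
def box(p,q):
    c,s=np.cos(p[2]),np.sin(p[2]);return np.array([p[0]+c*q[0]-s*q[1],p[1]+s*q[0]+c*q[1],q[2]])
X={k:tri(T(*a),S(*b))[0] for k,a,b in obs}
d=(X['+x-y']+X['+x+y']-X['-x-y']-X['-x+y']);yaw0=np.arctan2(d[1],d[0]);ctr=sum(X.values())/4
# box y sign: z up so +y = left of +x
def loc(k):
    e=X[k]-ctr;c,s=np.cos(yaw0),np.sin(yaw0)
    return (np.sign(c*e[0]+s*e[1])*150.5,np.sign(-s*e[0]+c*e[1])*73,92)
def f(p): 
    r=[]
    for k,a,b in obs:
        P=box(p,loc(k)); r+=list(proj('top',P)-T(*a))+list(proj('side',P)-S(*b))
    return np.array(r)
r=least_squares(f,[ctr[0],ctr[1],yaw0]);print(r.x,np.degrees(r.x[2]),r.fun)
p=r.x
inv=lambda W:np.array([np.cos(p[2])*(W[0]-p[0])+np.sin(p[2])*(W[1]-p[1]),-np.sin(p[2])*(W[0]-p[0])+np.cos(p[2])*(W[1]-p[1]),W[2]])
for u in((388,298),(365,303),(290,324),(218,345)): print('pin top',inv(onz('top',T(*u),22)))
for u in((312,156),(316,163),(322,183),(340,205),(358,230)): print('pin side',inv(onz('side',S(*u),22)))
np.save('box.npy',p)
for n,q in(('op +x',(117.5,0,92)),('op -x',(-32.5,0,92)),('c',(42.5,0,92))): print(n,box(p,q))
for n,c,u in(('spice','top',(245,140)),('mug','top',(655,180)),('tape','top',(688,508))):print(n,onz(c,T(*u),0))
E
```

```text
+x-y [540.1 -32.1  93. ] 6.9460593583352335
+x+y [675.3   1.3  94.2] 1.9980423627150883
-x-y [465.3 254.1  88. ] 4.999245036014242
-x+y [602.2 292.5  87.1] 2.969516270186563
s1 [669.   10.3  90.6] 5.096041977605097
s2 [544.8 -22.2  92.8] 3.573590120505831
s3 [620.2 189.   91.5] 3.421853516019181
s4 [496.3 155.9  91.8] 4.0019985784978545
[570.6 128.5  -1.3] -75.34627410408056 [ 1.3 -0.5 -2.2  1.5  0.  -1.7  1.1  0.7 -1.1  0.3 -2.1 -1.3 -0.5 -1.3
 -0.2 -1.3]
pin top [116.2   3.1  22. ]
pin top [95.5  3.4 22. ]
pin top [27.   0.4 22. ]
pin top [-38.6  -3.3  22. ]
pin side [-104.5   -0.5   22. ]
pin side [-90.9  -0.3  22. ]
pin side [-55.  -5.  22.]
pin side [-13.5   0.7  22. ]
pin side [30.7  4.6 22. ]
op +x [600.3  14.8  92. ]
op -x [562.4 159.9  92. ]
c [581.3  87.3  92. ]
spice [750.3 151.9   0. ]
mug [ 721.5 -223.3    0. ]
tape [ 426.3 -250.8    0. ]
```

Emit:
send_rows:
  deltas:
    - [[0.02,-0.014,-0.04],[0,0,0]]
    - [[0.056,-0.039,-0.04],[0,0,0]]
    - [[0.056,-0.039,-0.04],[0,0,0]]
    - [[0.056,-0.039,-0.04],[0,0,0]]
    - [[0.056,-0.039,0],[0,0,0]]
    - [[0.056,-0.039,0],[0,0,0]]
    - [[0.056,-0.039,0],[0,0,0]]
    - [[0.056,-0.039,0],[0,0,0]]
    - [[0.056,-0.039,0],[0,0,0]]
    - [[0.056,-0.039,0],[0,0,0]]
  grip: 0.33
  grip_force: 40

```text
time_s: 1.7
ee_pos: [400.5, -249.2, 287.7]
ee_rot: [180.0, -0.0, 24.2]
force: [0.2, 0.0, -0.9]
gripper_width: 60.8
gripper_force: 0.0
```

Emit:
send_rows:
  deltas:
    - [[0.056,-0.039,0],[0,0,0]]
    - [[0.056,-0.039,0],[0,0,0]]
    - [[0.056,-0.039,0],[0,0,0]]
    - [[0.056,-0.039,0],[0,0,0]]
    - [[0.056,-0.039,0],[0,0,0]]
    - [[0.056,-0.039,0],[0,0,0]]
    - [[0.056,-0.039,0],[0,0,0]]
    - [[0.056,-0.039,0],[0,0,0]]
    - [[0.056,-0.039,0],[0,0,0]]
    - [[0.036,-0.024,0],[0,0,0]]

```text
time_s: 2.7
ee_pos: [570.2, 33.4, 287.4]
ee_rot: [-180.0, -0.0, 24.3]
force: [-0.9, 0.1, -0.4]
gripper_width: 61.1
gripper_force: 0.0
```

Emit:
send_rows:
  deltas:
    - [[0,0,0.01],[0,0,-0.28]]
    - [[0,0,0.02],[0,0,-0.28]]
    - [[0,0,0.03],[0,0,-0.28]]
    - [[0,0,0.03],[0,0,-0.28]]
    - [[0,0,0.03],[0,0,-0.28]]
    - [[0,0,0.03],[0,0,-0.28]]
    - [[0,0,0.03],[0,0,-0.28]]
    - [[0,0,0.03],[0,0,-0.28]]
    - [[0,0,0.02],[0,0,-0.28]]
    - [[0,0,0],[0,0,-0.28]]

```text
time_s: 3.7
ee_pos: [568.2, 31.3, 170.8]
ee_rot: [-179.8, -0.0, 104.8]
force: [-0.7, -0.0, 0.4]
gripper_width: 61.2
gripper_force: 0.0
```

Emit:
send_rows:
  deltas:
    - [[0.022,0.03,0],[0,0,-0.076]]
    - [[0.022,0.03,0.02],[0,0,0]]
    - [[0,0,0],[0,0,0]]
    - [[0,0,0],[0,0,0]]

```text
time_s: 4.1
ee_pos: [592.4, 61.4, 161.7]
ee_rot: [-179.9, 0.0, 106.6]
force: [-0.3, 0.2, -0.4]
gripper_width: 60.9
gripper_force: 0.0
```

```bash
python3 - <<'E'
from h import *
s=state();print(s['ee_pos'],s['ee_rot'])
a=snap('top','top1.png')[120:270,180:360];b=snap('side','side1.png')[100:250,240:420]
o=np.hstack([cv2.resize(x,None,fx=2.2,fy=2.2,interpolation=cv2.INTER_CUBIC) for x in(a,b)])
print(o.shape);cv2.imwrite('pics/c.png',o[:,:,::-1])
E
```

```text
[592.43720495  61.43432449 161.74815609] [-1.79925426e+02  2.92221286e-04  1.06639762e+02]
(330, 792, 3)
```

View pics/c.png

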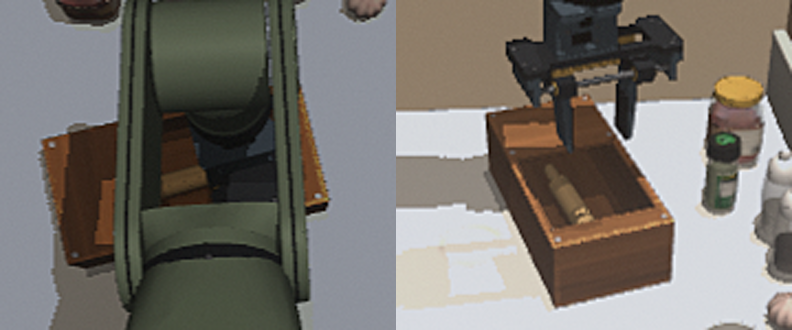

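The fingers straddle the pin line above the opening (side view tips at crop (570,150) and (628,138)), so I'm descending.

Emit:
send_rows:
  deltas:
    - [[0,0,0.03],[0,0,0]]
    - [[0,0,0.03],[0,0,0]]
    - [[0,0,0.03],[0,0,0]]
    - [[0,0,0.03],[0,0,0]]
    - [[0,0,0.03],[0,0,0]]
    - [[0,0,0.03],[0,0,0]]
    - [[0,0,0.03],[0,0,0]]
    - [[0,0,0.02],[0,0,0]]
    - [[0,0,0.01],[0,0,0]]
    - [[0,0,0.01],[0,0,0]]

```text
time_s: 5.2
ee_pos: [592.6, 60.4, 37.7]
ee_rot: [180.0, 0.0, 106.6]
force: [-0.4, 0.2, -1.6]
gripper_width: 60.4
gripper_force: 0.0
```

Emit:
send_rows:
  deltas:
    - [[0,0,0.008],[0,0,0]]
    - [[0,0,0],[0,0,0]]
    - [[0,0,0],[0,0,0]]

```text
time_s: 5.5
ee_pos: [592.5, 60.5, 33.9]
ee_rot: [180.0, 0.0, 106.6]
force: [0.8, 1.0, -0.7]
gripper_width: 61.2
gripper_force: 0.0
```

Emit:
send_rows:
  deltas:
    - [[0,0,0],[0,0,0]]
    - [[0,0,0],[0,0,0]]
    - [[0,0,0],[0,0,0]]
    - [[0,0,0],[0,0,0]]
    - [[0,0,0],[0,0,0]]
    - [[0,0,0],[0,0,0]]
  grip: 1
  grip_force: 30

```text
time_s: 6.1
ee_pos: [592.3, 60.5, 33.5]
ee_rot: [-180.0, 0.0, 106.6]
force: [-0.7, 0.2, 0.0]
gripper_width: 15.6
gripper_force: 0.0
```

Emit:
send_rows:
  deltas:
    - [[0,0,0],[0,0,0]]
    - [[0,0,0],[0,0,0]]

```text
time_s: 6.3
ee_pos: [592.3, 60.5, 33.5]
ee_rot: [-180.0, 0.0, 106.6]
force: [0.0, 0.3, -0.2]
gripper_width: 0.8
gripper_force: 0.0
```

```bash
python3 - <<'E'
from h import *
b=snap('side','side2.png')[140:240,260:390]
cv2.imwrite('pics/d.png',cv2.resize(b,None,fx=5,fy=5,interpolation=cv2.INTER_CUBIC)[:,:,::-1])
E
```

```text
(no output)
```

View pics/d.png

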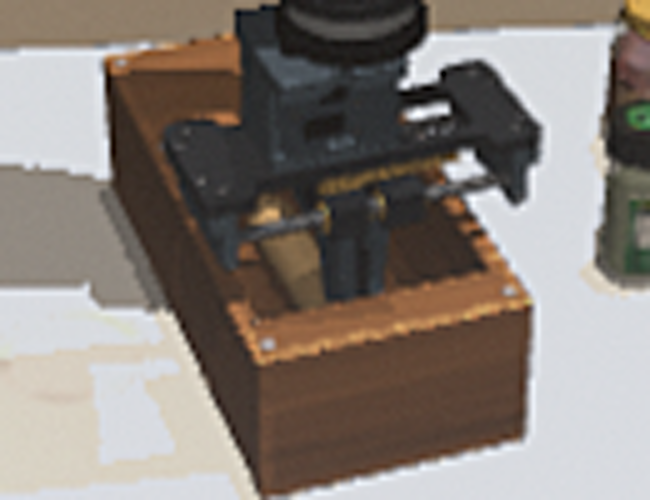

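The fingers closed empty. The pin now lies to their left, on the box's −y side (side view crop (300,260)). I'll raise, clear the view and remeasure.

Emit:
send_rows:
  deltas:
    - [[0,0,-0.02],[0,0,0]]
    - [[0,0,-0.06],[0,0,0]]
    - [[0,0,-0.09],[0,0,0]]
    - [[0,0,-0.09],[0,0,0]]
    - [[0,0,-0.06],[0,0,0]]
    - [[-0.08,-0.024,0],[0,0,0]]
    - [[-0.08,-0.024,0],[0,0,0]]
    - [[-0.08,-0.024,0],[0,0,0]]
    - [[-0.08,-0.024,0],[0,0,0]]
    - [[-0.08,-0.024,0],[0,0,0]]
  grip: 0.33

```text
time_s: 7.35
ee_pos: [591.8, -149.9, 194.6]
ee_rot: [179.9, 0.0, 106.6]
force: [0.8, 0.9, 0.2]
gripper_width: 61.0
gripper_force: 0.0
```

```bash
python3 - <<'E'
from h import *
print(state()['ee_pos'])
p=np.load('box.npy');c,s=np.cos(p[2]),np.sin(p[2])
inv=lambda W:np.round([c*(W[0]-p[0])+s*(W[1]-p[1]),-s*(W[0]-p[0])+c*(W[1]-p[1])],1)
box=lambda q:np.array([p[0]+c*q[0]-s*q[1],p[1]+s*q[0]+c*q[1],q[2]])
o=[]
for cam,(u,v) in(('top',(190,140)),('side',(260,130))):
    f=snap(cam,cam+'3.png').copy()
    for r in trace(cam,'rolling_pin')[:2]:
        m=r['pixels'];y,x=np.nonzero(m);vx,vy,x0,y0=cv2.fitLine(np.c_[x,y].astype(np.float32),cv2.DIST_HUBER,0,.01,.01).ravel()
        t=(x-x0)*vx+(y-y0)*vy
        print(cam,r['p'],r['bbox'],[inv(onz(cam,(x0+k*vx,y0+k*vy),22)) for k in(t.min(),0,t.max())])
    g=cv2.resize(f[v:v+110,u:u+150],None,fx=5.2,fy=5.2,interpolation=cv2.INTER_CUBIC)
    # overlay the box model: floor corners, opening
    for q in[(-142.5,-65,8),(142.5,-65,8),(142.5,65,8),(-142.5,65,8),(-32.5,-62,92),(117.5,-62,92),(117.5,62,92),(-32.5,62,92)]:
        w=proj(cam,box(q));cv2.circle(g,tuple(int(a) for a in((w-[u,v]+.5)*5.2)),4,(255,0,0),-1)
    o.append(g[:,:])
o=cv2.resize(np.vstack(o),None,fx=.52,fy=.52,interpolation=cv2.INTER_AREA);print(o.shape);cv2.imwrite('pics/e.png',o[:,:,::-1])
E
```

```text
[ 591.81918264 -149.85862187  194.60460858]
top 0.92 [247.2, 188.3, 64.6, 25.6] [array([-41.5,  -3. ]), array([34.7,  1.2]), array([117.6,   5.8])]
side 0.5 [312.3, 187.3, 16.9, 13.2] [array([-35.1, -12.5]), array([-9.3, -0.7]), array([29., 17.])]
(595, 406, 3)
```

View pics/e.png

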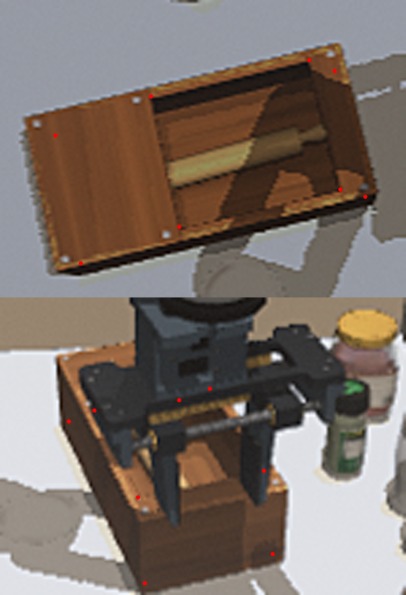

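```bash
python3 - <<'E'
from h import *
np.set_printoptions(precision=1,suppress=True)
p=np.load('box.npy');c,s=np.cos(p[2]),np.sin(p[2])
inv=lambda W:np.array([c*(W[0]-p[0])+s*(W[1]-p[1]),-s*(W[0]-p[0])+c*(W[1]-p[1]),W[2]])
T=lambda u,v:(u/3+180-.33,v/3+90-.33)
S=lambda u,v:(u/2.857+200-.33,v/2.857+120-.33)
def line(t,sd):
    o1,a=ray('top',t[0]);_,b=ray('top',t[1]);n=np.cross(a,b)
    out=[]
    for q in sd:
        o,d=ray('side',q);out.append(inv(o+d*(n@(o1-o))/(n@d)))
    return np.array(out)
print('axis start',line([T(388,298),T(218,345)],[S(316,163),S(355,228)]))
# e.png: scale 5.2*.52=2.704
E_=lambda u,v:(u/2.704+190,v/2.704+140)
print('now top axis',[inv(onz('top',E_(*q),22)) for q in((172,172),(300,139),(325,131))])
tip=proj('side',(592.3,60.5,19.5));print('tip side2 crop',(tip-[260,140])*5)
for z in(19.5,33.5,50,92):print(z,(proj('side',(592.3,60.5,z))-[260,140])*5)
for nm,b in(('side1',None),):
    for sgn in(-1,1):
        R=Ro.from_euler('xyz',[180,0,106.6],degrees=True).as_matrix()
        w=np.array([592.4,61.4,161.7])+R@[0,sgn*30.5,14];q=proj('side',w);print('side1 crop tip',(q-[240,100])*2.2+[396,0])
print('opening corners floor in side2', )
E
```

```text
axis start [[-66.5  -7.4  39.5]
 [ 41.4  -1.9  33.8]]
now top axis [array([-34.8,  -1.3,  22. ]), array([94. ,  1.8, 22. ]), array([119.6,   3.9,  22. ])]
tip side2 crop [347.5 348.3]
19.5 [347.5 348.3]
33.5 [347.5 327.9]
50 [347.5 303.5]
92 [347.5 239.4]
side1 crop tip [567.9 158.9]
side1 crop tip [617.6 148.2]
opening corners floor in side2
```

```bash
python3 - <<'E'
from h import *
np.set_printoptions(precision=1,suppress=True)
s=state();R=Ro.from_euler('xyz',s['ee_rot'],degrees=True).as_matrix();P=s['ee_pos'];print(P,s['gripper_width'])
f=cv2.cvtColor(cv2.imread('pics/side3.png'),cv2.COLOR_BGR2RGB).copy()
u,v=290,130;k=7
g=cv2.resize(f[v:v+85,u:u+90],None,fx=k,fy=k,interpolation=cv2.INTER_CUBIC)
for sg in(-1,1):
    for x in(-16,16):
        for z,col in((14,(255,0,0)),(-5,(0,255,0))):
            w=proj('side',P+R@[x,sg*30.5,z]);cv2.circle(g,tuple(int(a) for a in((w-[u,v]+.5)*k)),3,col,-1)
cv2.imwrite('pics/f.png',g[:,:,::-1])
E
```

```text
[ 591.8 -149.   194. ] 61.307996541029524
```

View pics/f.png

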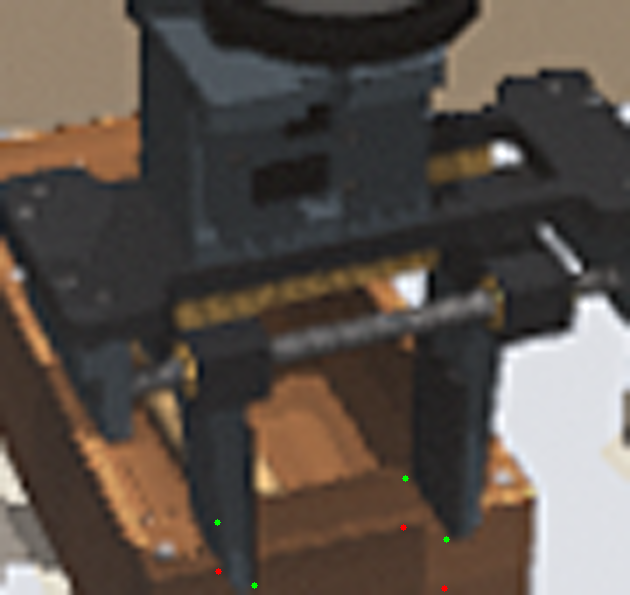

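The picture shows the fingertips about 19 mm higher than the state's TCP implies, which fits the empty close just above the pin. I'll go back and descend further in small force-checked steps.

Emit:
send_rows:
  deltas:
    - [[0.08,0.024,0],[0,0,0]]
    - [[0.08,0.024,0],[0,0,0]]
    - [[0.08,0.024,0],[0,0,0]]
    - [[0.08,0.024,0],[0,0,0]]
    - [[0.08,0.024,0],[0,0,0]]
    - [[0,0,0.04],[0,0,0]]
    - [[0,0,0.08],[0,0,0]]
    - [[0,0,0.08],[0,0,0]]
    - [[0,0,0.08],[0,0,0]]
    - [[0,0,0.03],[0,0,0]]

```text
time_s: 8.55
ee_pos: [589.0, 62.1, 35.0]
ee_rot: [-179.6, -0.1, 106.7]
force: [-0.8, 0.4, -0.8]
gripper_width: 61.0
gripper_force: 0.0
```

Emit:
send_rows:
  deltas:
    - [[0,0,0.008],[0,0,0]]
    - [[0,0,0.006],[0,0,0]]
    - [[0,0,0.006],[0,0,0]]
    - [[0,0,0],[0,0,0]]

```text
time_s: 8.95
ee_pos: [592.9, 60.9, 29.5]
ee_rot: [179.9, 0.0, 106.6]
force: [0.7, -0.7, -0.6]
gripper_width: 61.0
gripper_force: 0.0
```

```bash
python3 - <<'E'
from h import *
np.set_printoptions(precision=1,suppress=True)
p=np.load('box.npy');c,s=np.cos(p[2]),np.sin(p[2]);W=state()['ee_pos']
print(W,state()['force'],c*(W[0]-p[0])+s*(W[1]-p[1]),-s*(W[0]-p[0])+c*(W[1]-p[1]))
b=snap('side','side4.png')[140:240,260:390]
cv2.imwrite('pics/g.png',cv2.resize(b,None,fx=5,fy=5,interpolation=cv2.INTER_CUBIC)[:,:,::-1])
E
```

```text
[592.9  60.9  29.5] [ 0.7 -0.7 -0.6] 71.04521760659058 4.487364457596954
```

View pics/g.png

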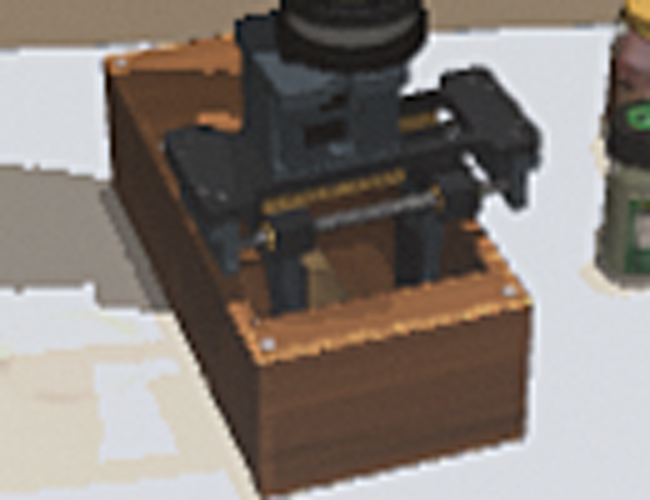

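The fingers straddle the pin, which shows between them at crop (325,285). I'll keep stepping down while watching the force.

Emit:
send_rows:
  deltas:
    - [[0,0,0.006],[0,0,0]]
    - [[0,0,0.006],[0,0,0]]
    - [[0,0,0],[0,0,0]]

```text
time_s: 9.3
ee_pos: [592.0, 60.4, 22.2]
ee_rot: [-180.0, -0.0, 106.6]
force: [-0.1, 0.3, 0.2]
gripper_width: 61.1
gripper_force: 0.0
```

Emit:
send_rows:
  deltas:
    - [[0,0,0.006],[0,0,0]]
    - [[0,0,0.004],[0,0,0]]
    - [[0,0,0],[0,0,0]]

```text
time_s: 9.6
ee_pos: [592.0, 60.5, 17.1]
ee_rot: [-180.0, -0.0, 106.6]
force: [-1.0, -0.2, -0.5]
gripper_width: 61.1
gripper_force: 0.0
```

Emit:
send_rows:
  deltas:
    - [[0,0,0.004],[0,0,0]]
    - [[0,0,0.004],[0,0,0]]
    - [[0,0,0],[0,0,0]]

```text
time_s: 9.9
ee_pos: [592.1, 60.5, 13.2]
ee_rot: [-180.0, -0.0, 106.6]
force: [-0.1, 0.1, 0.5]
gripper_width: 61.0
gripper_force: 0.0
```

Emit:
send_rows:
  deltas:
    - [[0,0,0],[0,0,0]]
    - [[0,0,0],[0,0,0]]
    - [[0,0,0],[0,0,0]]
    - [[0,0,0],[0,0,0]]
    - [[0,0,0],[0,0,0]]
    - [[0,0,0],[0,0,0]]
  grip: 1
  grip_force: 30

```text
time_s: 10.5
ee_pos: [592.4, 60.5, 13.6]
ee_rot: [180.0, 0.0, 106.6]
force: [0.4, -0.2, -0.4]
gripper_width: 27.4
gripper_force: 30.0
```

Emit:
send_rows:
  deltas:
    - [[0,0,-0.004],[0,0,0]]
    - [[0,0,-0.004],[0,0,0]]
    - [[0.008,0,0],[0,0,0]]
    - [[0.012,0,0],[0,0,0]]
    - [[0.012,0,0],[0,0,0]]
    - [[0.012,0,0],[0,0,0]]
    - [[0.01,0,0],[0,0,0]]
    - [[0.01,0,0],[0,0,0]]
    - [[0.006,0,0],[0,0,0]]
    - [[0,0,0],[0,0,0]]

```text
time_s: 11.5
ee_pos: [582.2, 94.5, 17.5]
ee_rot: [-180.0, 0.0, 106.6]
force: [-0.9, -0.2, -1.7]
gripper_width: 27.3
gripper_force: 30.0
```

Emit:
send_rows:
  deltas:
    - [[-0.0004,0,-0.0115],[0,-0.07,0]]
    - [[-0.0004,0,-0.0115],[0,-0.07,0]]
    - [[-0.0004,0,-0.0115],[0,-0.07,0]]
    - [[-0.0004,0,-0.0115],[0,-0.07,0]]
    - [[-0.0004,0,-0.0115],[0,-0.07,0]]
    - [[0,0,0],[0,0,0]]

```text
time_s: 12.1
ee_pos: [582.3, 95.9, 46.8]
ee_rot: [179.9, 10.0, 106.7]
force: [0.1, 0.1, -0.6]
gripper_width: 27.5
gripper_force: 30.0
```

```bash
python3 - <<'E'
from h import *
print(state()['ee_pos'],state()['force'],state()['torque'])
b=snap('side','side5.png')[120:230,250:400]
cv2.imwrite('pics/i.png',cv2.resize(b,None,fx=5,fy=5,interpolation=cv2.INTER_CUBIC)[:,:,::-1])
E
```

```text
[582.27107434  95.90414077  46.81716153] [ 0.08029196  0.05140339 -0.62647913] [ 0.08161435 -0.07366294 -0.00623876]
```

View pics/i.png

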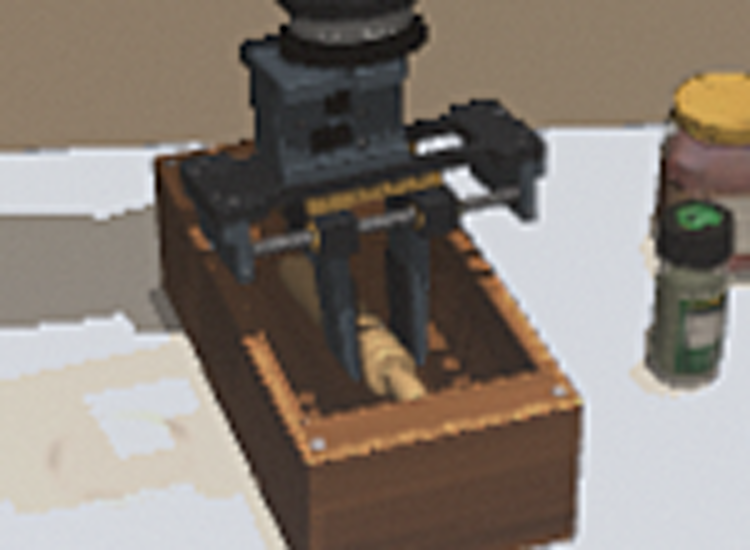

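The pin is held, tilted 10° with its b handle (crop (410,390)) just inside the lip and no contact force. Continuing the tilt.

Emit:
send_rows:
  deltas:
    - [[-0.0004,0,-0.0115],[0,-0.07,0]]
    - [[-0.0004,0,-0.0115],[0,-0.07,0]]
    - [[-0.0004,0,-0.0115],[0,-0.07,0]]
    - [[0,0,0],[0,0,0]]

```text
time_s: 12.55
ee_pos: [581.2, 98.5, 63.2]
ee_rot: [180.0, 16.0, 106.7]
force: [-0.3, -0.2, -1.1]
gripper_width: 27.1
gripper_force: 30.0
```

Emit:
send_rows:
  deltas:
    - [[-0.0004,0,-0.0115],[0,-0.07,0]]
    - [[-0.0004,0,-0.0115],[0,-0.07,0]]
    - [[-0.0004,0,-0.0057],[0,-0.035,0]]
    - [[0,0,0],[0,0,0]]
    - [[0,0,0],[0,0,0]]

```text
time_s: 13.05
ee_pos: [579.9, 101.2, 76.8]
ee_rot: [-180.0, 21.0, 106.6]
force: [0.1, 0.4, -0.5]
gripper_width: 27.4
gripper_force: 30.0
```

Emit:
send_rows:
  deltas:
    - [[-0.01,0,0],[0,0,0]]
    - [[-0.02,0,0],[0,0,0]]
    - [[-0.03,0,0],[0,0,0]]
    - [[-0.03,0,0],[0,0,0]]
    - [[-0.03,0,0],[0,0,0]]
    - [[0,0,0],[0,0,0]]

```text
time_s: 13.65
ee_pos: [597.0, 45.7, 99.9]
ee_rot: [179.9, 21.1, 106.4]
force: [-0.1, -0.3, -1.1]
gripper_width: 27.4
gripper_force: 30.0
```

Emit:
send_rows:
  deltas:
    - [[-0.03,0,0],[0,0,0]]
    - [[-0.03,0,0],[0,0,0]]
    - [[-0.03,0,0],[0,0,0]]
    - [[-0.03,0,0],[0,0,0]]
    - [[-0.03,0,0],[0,0,0]]
    - [[-0.01,0,0],[0,0,0]]
    - [[0,0,0],[0,0,0]]

```text
time_s: 14.35
ee_pos: [617.7, -24.5, 127.8]
ee_rot: [180.0, 21.1, 106.5]
force: [0.7, 1.2, -1.9]
gripper_width: 27.5
gripper_force: 30.0
```

```bash
python3 - <<'E'
from h import *
np.set_printoptions(precision=1,suppress=True)
s=state();R=Ro.from_euler('xyz',s['ee_rot'],degrees=True).as_matrix();P=s['ee_pos']
p=np.load('box.npy');c,t=np.cos(p[2]),np.sin(p[2])
inv=lambda W:np.array([c*(W[0]-p[0])+t*(W[1]-p[1]),-t*(W[0]-p[0])+c*(W[1]-p[1]),W[2]])
print(P,s['force'],'a',inv(P+R@[166,0,-8.4]),'b',inv(P+R@[-64,0,-8.4]))
o=[]
for cam,(u,v) in(('top',(230,130)),('side',(260,100))):
    o.append(cv2.resize(snap(cam,cam+'6.png')[v:v+150,u:u+130],None,fx=3,fy=3,interpolation=cv2.INTER_CUBIC))
cv2.imwrite('pics/j.png',np.hstack(o)[:,:,::-1])
E
```

```text
[617.7 -24.5 127.8] [ 0.7  1.2 -1.9] a [ 2.1  1.7 76. ] b [216.6   8.7 158.6]
```

View pics/j.png

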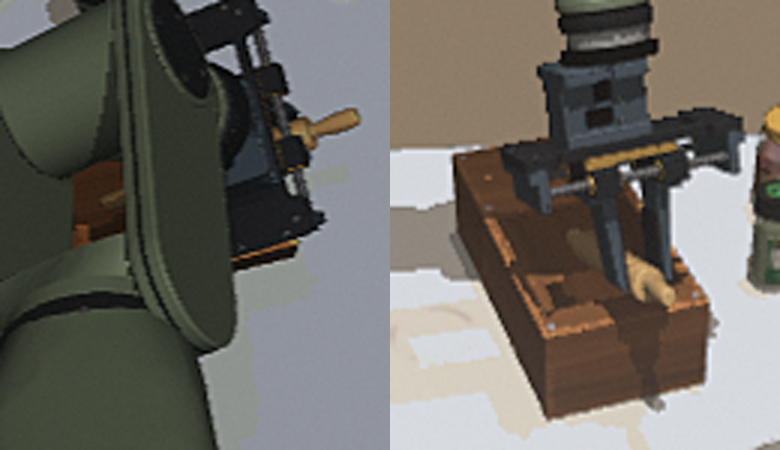

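End a now stands in the opening, clear of the cover edge (top view crop (105,200)), and there's no contact force. Lifting straight up.

Emit:
send_rows:
  deltas:
    - [[-0.007,0,-0.019],[0,0,0]]
    - [[-0.014,0,-0.037],[0,0,0]]
    - [[-0.014,0,-0.037],[0,0,0]]
    - [[-0.014,0,-0.037],[0,0,0]]
    - [[-0.014,0,-0.037],[0,0,0]]
    - [[-0.014,0,-0.037],[0,0,0]]
    - [[-0.014,0,-0.037],[0,0,0]]
    - [[-0.014,0,-0.037],[0,0,0]]
    - [[-0.014,0,-0.037],[0,0,0]]
    - [[-0.007,0,-0.019],[0,0,0]]

```text
time_s: 15.45
ee_pos: [617.5, -21.8, 308.4]
ee_rot: [179.8, 21.1, 106.6]
force: [0.4, -0.0, -1.6]
gripper_width: 27.3
gripper_force: 30.0
```

Emit:
send_rows:
  deltas:
    - [[0,0,0],[0,0,0]]
    - [[0,0,0],[0,0,0]]
    - [[0,0,0],[0,0,0]]
    - [[0,0,0],[0,0,0]]
    - [[0,0,0],[0,0,0]]
    - [[0,0,0],[0,0,0]]

```text
time_s: 16.05
ee_pos: [617.0, -22.5, 305.5]
ee_rot: [-180.0, 21.1, 106.6]
force: [0.3, 0.5, -1.0]
gripper_width: 27.3
gripper_force: 30.0
```

```bash
python3 - <<'E'
from h import *
np.set_printoptions(precision=1,suppress=True)
s=state();R=Ro.from_euler('xyz',s['ee_rot'],degrees=True).as_matrix();P=s['ee_pos']
A,B=P+R@[166,0,-8.4],P+R@[-64,0,-8.4];print(s['time_s'],s['qvel'],s['gripper_force'],'a',A,'b',B,proj('side',A),proj('side',B))
b=snap('side','side7.png')[50:250,240:440]
cv2.imwrite('pics/k.png',cv2.resize(b,None,fx=3,fy=3,interpolation=cv2.INTER_CUBIC)[:,:,::-1])
E
```

```text
16.05 [ 0.  -0.1 -0.2  0.   0.  -0. ] 29.95077610015869 a [571.8 128.8 253.7] b [633.2 -76.8 336.3] [319.2 119.7] [354.7 129.5]
```

View pics/k.png

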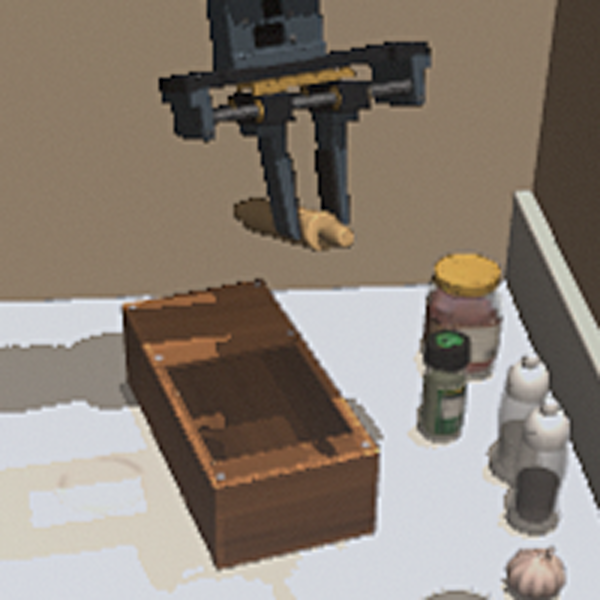

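The pin hangs in the gripper well above the box (crop (240–350, 205–245)); the ends come out near z 254 and 336 mm from the tool pose, and the arm is still.

```bash
python3 -c "
from workcell import *
print(job_done())"
```

```text
the job is handed in; nothing more can be done
None
```

I handed the job in with the pin out of the box, held still at 30 N, both ends over 15 cm above the box's top and the bystanders untouched; the hand-in call returned no verdict, and my first grasp closed empty above the pin before the second one held.

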